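Payment terminal back on its sloping stand

ROBOT

A 6-joint arm with a two-finger parallel gripper is mounted at the origin on a cart in front of the work surface, level with it; the furniture and walls round the work are solid. World frame = base frame: x ahead of the robot, y to its left, z up, the work surface at z = 0. Lengths are in m, angles in rad, forces in N, time in s.
With the tool pointing down it reaches from about 0.3 to 0.775 m from the base axis. Payload 14.6 kg.
Tool frame: the origin (TCP) lies between the finger pads; the fingertips stand 22 mm ahead of it and the grasp point (between the pads) lies 3 mm ahead of it (ctrl.tip_reach is the distance from the TCP to the fingertips, in m); z points along the fingers, y is the direction in which the jaws open and shut (so a half turn about z gives the same grasp; the last joint's range is limited). The gripper opens to 94 mm and grips with 3 to 60 N. Pads are 16 mm wide; open, the fingers measure 119 mm over their backs; the gripper's body (75 mm by 177 mm) begins 78 mm behind the grasp point.
Start: joints at [-1.359, 0.3, 1.521, -0, 1.321, -0.067], TCP at [0.151, -0.529, 0.227] pointing down, gripper open.
Joint ranges: [-3.03, 3.03], [-0.79, 2.21], [0.23, 2.52], [-1.04, 4.18], [0, 3.07], [-2.55, 2.55]. Speed limits (rad/s): [2.22, 2.22, 2.57, 3.14, 3.14, 3.14].

INTERFACE

Orientations are given as [roll, pitch, yaw] about the fixed x, y, z axes, in that order (R = Rz(yaw) Ry(pitch) Rx(roll)).
In Python, from station import ctrl gives the robot as it stands. The module is installed in compiled form; this text tells all that it offers.
- The arm moves only by the shell command python3 -m creep 'ROWS' [OPENING] [FORCE]. ROWS is a JSON object of lists of equal length, an entry for each row: "xyz": the shift along the tool's x, y, z in mm, a list of three; "spin": the turn about the tool's z in rad. In form: {"xyz": [[tx, ty, tz], ...], "spin": [spin, ...]}. A call has 1 to 5 rows; each row shifts and turns the commanded pose from where the row before left it, along the tool's axes as they then stand; what a row does not reach is not made up. A row lasts 1/8 s, in which the tool goes at most 62.5 mm and 10.7 degrees, less where a joint would pass 70% of its speed; a pose out of reach is approached as far as the arm can. A call with a gripper value outside its range is refused whole. OPENING is the finger opening in mm, from 0 to 94, set as the call begins (- or left out, the last holds). The fingers move at their own pace and stop on an object; FORCE is the grip in N (left out, the last holds). Time passes only in rows, so rows that do not move let the fingers close. It gives the time, the measured TCP pose, the force and the opening at its end, in the units of the state.
- ctrl.get_obs(): the state, without advancing time (a new reading comes with each control period).
- ctrl.camera(name): name is "scene" or "top" or "wrist"; returns the picture (420x560x3 uint8, red, green, blue); there is no depth.
- ctrl.camera_model(name): a dict with "fx", "fy", "cx", "cy" (pixels), "R" (3x3) and "t" (3): a world point X has camera coordinates R X + t. Camera axes: x right, y down, z forward; pixel columns grow to the right and rows downward; lengths in m; the calibration is good to about 2 mm. A picture is of the moment at which its call begins: read the wrist's pose just before it. camera_model takes no time and is no camera call; for the wrist camera it gives the pose at the moment of the call.
- ctrl.hand_in(): hands the job in, once; it reports no verdict.
The state is a dict: "time_s": time; "qpos": joint angles; "joint_vel": joint speeds; "tau": joint torques, N m; "ee_pos": TCP position; "eef_rot": TCP orientation; "force": force on the tool from outside, world axes, zero at the start; "moment": the same for the moment, N m; "grip_width": finger opening in m.
Only numpy, scipy, OpenCV 4.12 (cv2) and the standard library are available. Lean on these libraries where they do the work, as an engineer would, in place of code of your own. Each camera call takes 0.05 s, during which the arm holds its last target.

TASK

Put the payment terminal on the sloping wooden stand so the next customer can use it: lying flat on the slope with its keys and screen facing up, the keypad end down against the front lip, square and in the middle of the board. Let it go there, and leave the calculator where it lies.

Things in the scene. Friction and masses are not known exactly. Their poses are not given: they have to be found in the camera images.
- terminal_center (a point): Centre of the payment terminal, a loose dark plastic block 140 (x) x 56 (y) x 34 (z) mm, about 0.26 kg, lying face up on the table; narrower and twice as thick as the calculator. Point 17 mm above its underside. x points from the keypad end (twelve keys) to the end with screen and grey paper door, y across, z out of its face. Its upright long sides can be gripped from above.
- stand_seat (a point): Seat of the fixed plywood stand: point on the sloping board at the foot of the lip's inner face, mid-width, 24 mm above the table. x runs up the slope (25 degrees; lip at the low end, toward the robot), y along the lip, z square out of the board. Board flat, friction 0.48 to 0.72 (things mostly stay where put), 116 mm wide, 150 mm up the slope, no side walls; lip 9 mm thick, 14 mm high above it.
- calculator_center (a point): Centre of the desk calculator, a loose flat dark plastic slab 130 x 80 x 15 mm with twenty keys and a long display strip. It may lie left or right of the stand, the terminal on the other side; it is to be left alone.

How it is judged:
At the end, for the whole second after the job is handed in: The terminal lies released on the sloping board, face up, keypad end down within 14 mm of the lip, within 20 mm of the middle of the board, square and flat within 10 degrees (centre 11 to 24 mm above the board); the calculator has not moved more than 30 mm (x of terminal_center in the frame of stand_seat between 0.062 and 0.084 m and y of terminal_center in the frame of stand_seat between -0.02 and 0.02 m and z of terminal_center in the frame of stand_seat between 0.011 and 0.024 m and angle between the x axis of terminal_center and the x axis of stand_seat, either way round below 0.18 rad and angle between the z axis of terminal_center and the z axis of stand_seat, either way round below 0.18 rad and angle between terminal_center's own x axis and vertical below 1.4 rad and angle between terminal_center's own z axis and vertical below 0.7 rad); the robot touches nothing.
It fails at once if the calculator is moved by more than 30 mm (distance of calculator_center from where it was at the start of the episode above 0.03 m).
It also fails if it takes over 35 s, if anything falls off the work surface, if the arm or the gripper's body presses on something with over 40 N, if the wrist force passes 120 N, or if a joint passes its speed limit or range.

## Working session

There is one attempt and no reset: what is moved stays moved. The work goes in short steps, Python scripts to look and compute and a shell command to move; the robot and the scene stay as the last step left them, time stands still between calls to the robot, and variables do not carry over. Pictures are saved under pics/ and viewed, and the job is handed in when it is done.

```bash
mkdir -p pics; cat > h.py <<'E'
import numpy as np, cv2, sys
from station import ctrl
def snap(name,fn):
    m=ctrl.camera_model(name); im=ctrl.camera(name); cv2.imwrite('pics/'+fn,im[:,:,::-1]); return im,m
def ray(m,u,v):
    R=np.array(m['R']);t=np.array(m['t']); d=R.T@np.array([(u-m['cx'])/m['fx'],(v-m['cy'])/m['fy'],1.]); return -R.T@t,d
def onz(m,u,v,z):
    o,d=ray(m,u,v); return o+d*(z-o[2])/d[2]
def proj(m,X):
    c=np.array(m['R'])@np.array(X)+np.array(m['t']); return np.array([m['cx']+m['fx']*c[0]/c[2],m['cy']+m['fy']*c[1]/c[2]])
E
python3 - <<'E'
from h import *
snap('top','top0.png'); snap('scene','scene0.png'); 
o=ctrl.get_obs(); print(o, ctrl.tip_reach)
E
```

```text
{'time_s': 0.1, 'qpos': array([-1.35860032e+00,  3.00425123e-01,  1.52153980e+00, -1.12342836e-05,
        1.32069454e+00, -6.66017428e-02]), 'joint_vel': array([ 4.48442772e-05, -2.87367347e-03, -2.43856685e-03,  2.68552950e-04,
        5.36820387e-04,  1.76933784e-04]), 'tau': array([ 1.75660211e-03, -5.32641506e+01, -3.53285623e+01,  7.09802750e-02,
        2.34495598e-02, -7.25032783e-05]), 'ee_pos': array([ 0.15130715, -0.52854878,  0.226929  ]), 'eef_rot': array([-3.14052749e+00, -6.01410068e-05,  2.78800508e-01]), 'force': array([-0.31118815,  0.73242476, -0.35909513]), 'moment': array([-0.01842928,  0.02514387, -0.03882371]), 'grip_width': 0.09368711772551029} 0.022
```

View pics/top0.png

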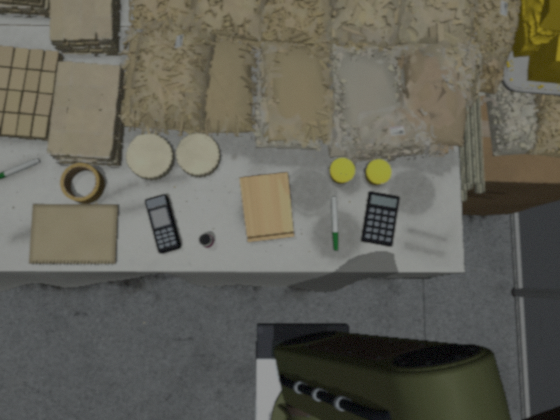

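View pics/scene0.png

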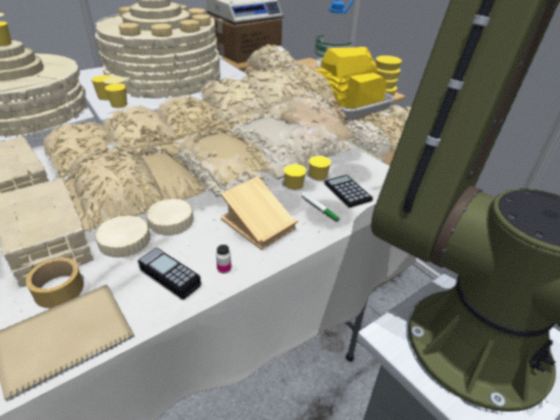

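The top view shows the terminal at about (162,223) with its keypad end toward the robot, the stand at about (268,207) with its lip at row 238, and the calculator at about (380,218). I'll zoom in for the corners.

```bash
python3 - <<'E'
from h import *
im=cv2.imread('pics/top0.png')
c=cv2.resize(im[165:265,130:310],None,fx=4.4,fy=4.4,interpolation=cv2.INTER_CUBIC); cv2.imwrite('pics/topz.png',c)
m=ctrl.camera_model('top'); print(m)
for p in [(162,223),(268,207),(380,218),(269,238)]: print(p,onz(m,*p,0.03))
E
```

```text
{'fx': 496.052990448368, 'fy': 496.052990448368, 'cx': 281.09747650725234, 'cy': 215.52768184313015, 'R': array([[ 0.00272442, -0.9997583 ,  0.02181555],
       [-0.99197693, -0.00545921, -0.12630112],
       [ 0.12638969, -0.02129643, -0.99175204]]), 't': array([0.09758636, 0.49742627, 1.19032636])}
(162, 223) [0.47706627 0.39075601 0.03      ]
(268, 207) [0.51810239 0.13198208 0.03      ]
(380, 218) [ 0.49226785 -0.14486702  0.03      ]
(269, 238) [0.44149478 0.12907209 0.03      ]
```

View pics/topz.png

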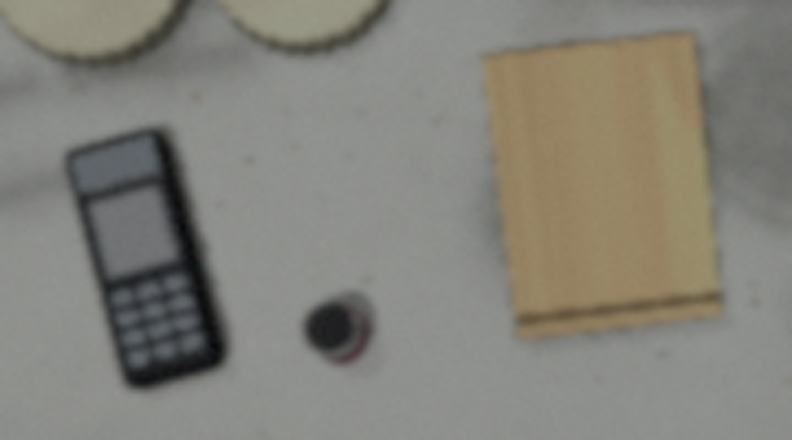

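```bash
cat > fit.py <<'E'
from h import *
from scipy.optimize import least_squares
a=np.radians(25)
def W(p,L): # body local->world yaw
    c,s=np.cos(p[2]),np.sin(p[2]); L=np.array(L); return np.array([p[0]+c*L[0]-s*L[1],p[1]+s*L[0]+c*L[1],L[2]])
def slope(X,Y,Z): return (X*np.cos(a)-Z*np.sin(a),Y,0.024+X*np.sin(a)+Z*np.cos(a))
def fit(m,Ls,px,p0):
    r=least_squares(lambda p:np.concatenate([proj(m,W(p,L))-q for L,q in zip(Ls,px)]),p0); return r.x,r.fun.round(2)
E
python3 - <<'E'
from fit import *
m=ctrl.camera_model('top'); print('cam',-np.array(m['R']).T@m['t'])
z=lambda u,v:np.array([130+u/4.4-.4,165+v/4.4-.4])
T=[(.07,.028,.034),(.07,-.028,.034),(-.07,.028,.034),(-.07,-.028,.034)]
print(fit(m,T,[z(68,155),z(155,130),z(130,385),z(212,363)],[.47,.39,.25]))
S=[slope(.15,.058,0),slope(.15,-.058,0),slope(-.009,.058,.014),slope(-.009,-.058,.014),slope(0,.058,.014),slope(0,-.058,.014)]
print(fit(m,S,[z(485,57),z(692,33),z(520,338),z(721,313),z(518,324),z(720,300)],[.44,.13,.1]))
E
```

```text
cam [0.34272453 0.12562802 1.24120519]
(array([0.47641496, 0.39066976, 0.28052528]), array([-1.57, -0.99,  0.94, -1.41, -1.63,  1.82,  2.27,  0.49]))
(array([0.45286098, 0.12652624, 0.12366549]), array([-0.91, -0.38,  0.71, -0.5 , -0.68,  0.38,  0.85,  0.42, -0.68,
        0.12,  0.74, -0.07]))
```

```bash
python3 -m creep '{"xyz": [[50,-20,0],[55,-25,0],[55,-25,0],[55,-25,0],[50,-30,0]], "spin": [0,0,0,0,0]}' 94
python3 -m creep '{"xyz": [[25,-55,0],[25,-55,0],[25,-55,0],[25,-55,0],[25,-55,0]], "spin": [0,0,0,0,0]}'
python3 -m creep '{"xyz": [[20,-58,0],[20,-58,0],[20,-58,0],[20,-58,0],[20,-58,0]], "spin": [0,0,0,0,0]}'
```

```text
time_s: 0.72
ee_pos: [0.373, -0.3341, 0.2272]
eef_rot: [-3.141, 0.0, 0.279]
force: [0.5, -0.2, 0.1]
grip_width: 0.0934
time_s: 1.35
ee_pos: [0.416, -0.035, 0.2275]
eef_rot: [3.142, -0.0, 0.279]
force: [0.6, -0.1, -0.8]
grip_width: 0.0938
time_s: 1.98
ee_pos: [0.4322, 0.2716, 0.2273]
eef_rot: [3.141, 0.0, 0.279]
force: [1.2, -0.7, 1.1]
grip_width: 0.0939
```

```bash
python3 -m creep '{"xyz": [[30,-45,0],[25,-40,0],[0,0,0]], "spin": [0,0,0]}'
python3 - <<'E'
from h import *
im,m=snap('wrist','w1.png'); print(ctrl.get_obs()['ee_pos'],-np.array(m['R']).T@m['t'])
print(proj(m,[.4764,.3907,.034]))
E
```

```text
time_s: 2.35
ee_pos: [0.4618, 0.3684, 0.226]
eef_rot: [3.141, 0.002, 0.281]
force: [-0.4, -0.8, -0.0]
grip_width: 0.0941
[0.46168198 0.36690445 0.22630875] [0.53902787 0.3914757  0.3839704 ]
[261.20144754 176.35112991]
```

View pics/w1.png

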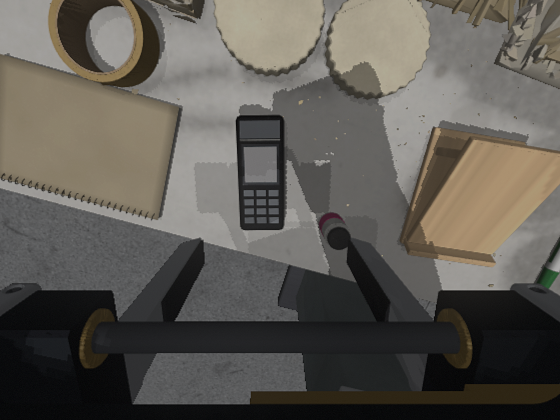

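The wrist view shows the terminal's top face with corners at about (237,116), (283,115), (241,229) and (285,229), keypad toward the robot. The stand is at the right, partly cut off.

```bash
python3 - <<'E'
from fit import *
im=cv2.imread('pics/w1.png'); cv2.imwrite('pics/w1z.png',cv2.resize(im[100:245,200:320],None,fx=4,fy=4,interpolation=cv2.INTER_CUBIC))
m=ctrl.camera_model('wrist')
T=[(.07,.028,.034),(.07,-.028,.034),(-.07,.028,.034),(-.07,-.028,.034)]
print(fit(m,T,[(237,116),(283,115),(241,229.5),(286,229.5)],[.47,.39,.25]))
E
```

```text
(array([0.4771078 , 0.38863323, 0.29689738]), array([-1.77, -1.18,  1.81, -1.07,  0.26,  1.8 , -0.3 ,  1.09]))
```

View pics/w1z.png

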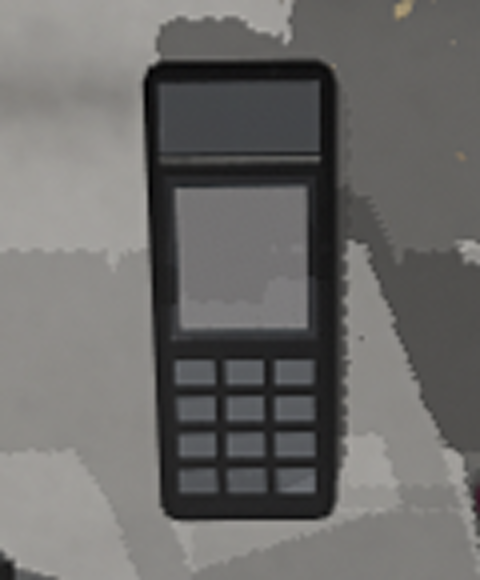

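```bash
python3 -m creep '{"xyz": [[10,-10,30],[11,-7,40],[0,0,40],[0,0,30],[0,0,0]], "spin": [-0.01,0,0,0,0]}' 94
python3 - <<'E'
from h import *
im,m=snap('wrist','w2.png'); print(ctrl.get_obs()['ee_pos'],ctrl.get_obs()['eef_rot'])
snap('scene','s2.png')
E
```

```text
time_s: 3.02
ee_pos: [0.4767, 0.3869, 0.0858]
eef_rot: [3.14, 0.004, 0.288]
force: [-0.0, -0.6, 1.1]
grip_width: 0.0941
[0.47746386 0.38763808 0.08779107] [3.14123218e+00 8.24340273e-04 2.88007730e-01]
```

View pics/w2.png

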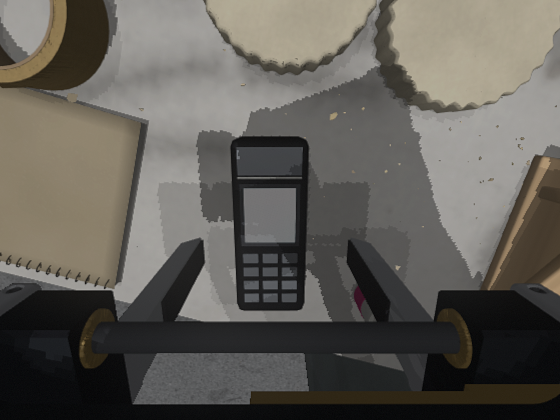

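View pics/s2.png

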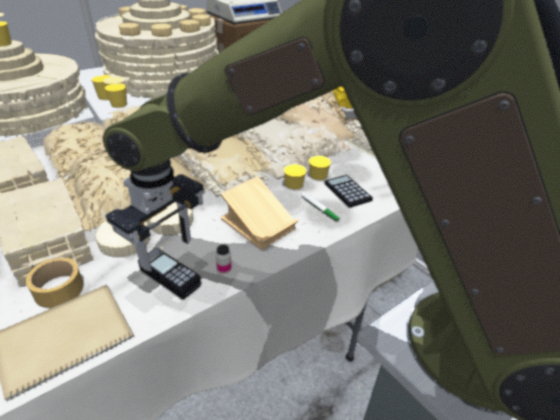

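The fingers straddle the terminal (face columns 232–308, rows 137–309), and nothing is touching. I'll refit at close range and then descend.

```bash
python3 - <<'E'
from fit import *
m=ctrl.camera_model('wrist')
T=[(.07,.028,.034),(.07,-.028,.034),(-.07,.028,.034),(-.07,-.028,.034)]
print(fit(m,T,[(232,137),(308,137),(237,309.5),(304,309.5)],[.47,.39,.25]))
E
python3 -m creep '{"xyz": [[0,0,30],[0,0,28],[0,0,0],[0,0,0]], "spin": [0,0,0,0]}' 94
```

```text
(array([0.47866775, 0.39312518, 0.28621524]), array([-1.98, -0.41,  1.93, -0.28, -0.2 ,  0.54,  0.25,  0.65]))
time_s: 3.62
ee_pos: [0.4783, 0.389, 0.0317]
eef_rot: [-3.141, -0.003, 0.289]
force: [0.3, -0.2, 0.3]
grip_width: 0.094
```

```bash
python3 -m creep '{"xyz": [[0,0,2],[0,0,0],[0,0,0],[0,0,0],[0,0,0]], "spin": [0,0,0,0,0]}' 40 20
python3 -m creep '{"xyz": [[0,0,0],[0,0,0]], "spin": [0,0]}'
```

```text
time_s: 4.25
ee_pos: [0.4774, 0.3887, 0.0276]
eef_rot: [-3.141, -0.0, 0.289]
force: [-0.2, 1.6, 1.9]
grip_width: 0.056
time_s: 4.5
ee_pos: [0.4775, 0.3887, 0.0276]
eef_rot: [-3.141, -0.0, 0.289]
force: [-1.3, 2.6, 2.6]
grip_width: 0.0556
```

```bash
python3 -m creep '{"xyz": [[0,0,-25],[0,0,-50],[0,0,-50],[0,0,-50],[0,0,-25]], "spin": [0,0,0,0,0]}'
python3 -m creep '{"xyz": [[-24,50,0],[-30,60,0],[-30,60,0],[-20,48,0],[0,0,0]], "spin": [0,0,0,0.08,0.085]}'
python3 -m creep '{"xyz": [[0,0,0],[0,0,0]], "spin": [0,0]}'
python3 - <<'E'
from h import *
im,m=snap('wrist','w3.png'); snap('scene','s3.png');snap('top','t3.png'); print(ctrl.get_obs()['ee_pos'],ctrl.get_obs()['eef_rot'],m)
E
```

```text
time_s: 5.12
ee_pos: [0.4778, 0.3884, 0.2299]
eef_rot: [-3.141, -0.002, 0.289]
force: [0.3, -0.6, -4.3]
grip_width: 0.0558
time_s: 5.75
ee_pos: [0.4409, 0.156, 0.2273]
eef_rot: [3.141, 0.001, 0.117]
force: [-0.0, 0.6, -2.9]
grip_width: 0.0559
time_s: 6.0
ee_pos: [0.4413, 0.1592, 0.2271]
eef_rot: [3.141, 0.001, 0.126]
force: [-1.0, 0.3, -4.1]
grip_width: 0.0561
[0.44135354 0.15932215 0.22719964] [3.14146758e+00 4.77724280e-04 1.25519253e-01] {'fx': 295.65156456294136, 'fy': 295.65156456294136, 'cx': 275.243689318535, 'cy': 208.7160537136282, 'R': array([[ 1.25590833e-01, -9.92082095e-01,  2.43825270e-04],
       [-9.53769251e-01, -1.20673039e-01,  2.75249403e-01],
       [-2.73040581e-01, -3.48013547e-02, -9.61372824e-01]]), 't': array([0.10322901, 0.41137934, 0.51844612])}
```

View pics/w3.png

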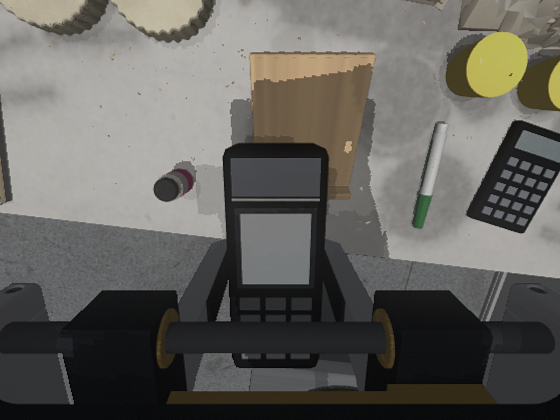

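View pics/s3.png

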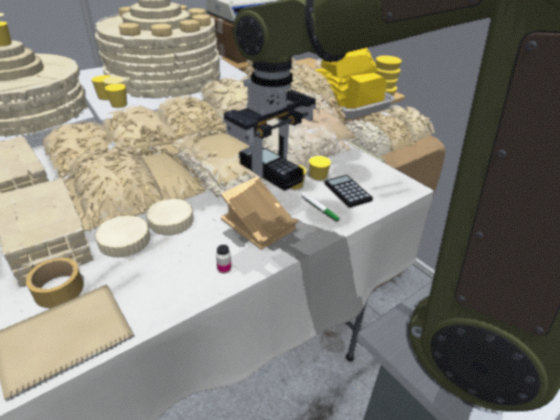

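The terminal is held level. The stand's far corners are at (249,53) and (374,53), and the right end of the lip is at about (349,190–199).

```bash
python3 - <<'E'
from fit import *
m=ctrl.camera_model('wrist')
p=[.4529,.1265,.1237]
for L in [slope(.15,.058,0),slope(.15,-.058,0),slope(0,-.058,.014),slope(-.009,-.058,.014)]: print(proj(m,W(p,L)).round(1))
print(fit(m,[slope(.15,.058,0),slope(.15,-.058,0),slope(0,-.058,.014),slope(-.009,-.058,.014)],[(249,53),(374.5,53),(350,187),(349,199)],p))
zt=.2272+.0064 # terminal top approx
T=[(.07,.028,zt),(.07,-.028,zt),(-.07,.028,zt),(-.07,-.028,zt)]
print(fit(m,T,[(224,145),(327.5,145),(232,365),(319,366)],[.44,.16,.125]))
im=cv2.imread('pics/w3.png'); cv2.imwrite('pics/w3z.png',cv2.resize(im[35:215,220:400],None,fx=3.3,fy=3.3,interpolation=cv2.INTER_CUBIC))
E
```

```text
[249.9  52.1]
[377.4  52.3]
[352.1 192.2]
[350.8 198. ]
(array([0.45291023, 0.12820888, 0.12712849]), array([-1.45, -0.98,  0.55, -1.24,  0.71,  4.85,  0.49, -1.34]))
(array([0.44261474, 0.16004976, 0.12410049]), array([-4.02, -2.29,  4.13, -2.16, -0.88,  4.37,  0.75,  3.44]))
```

View pics/w3z.png

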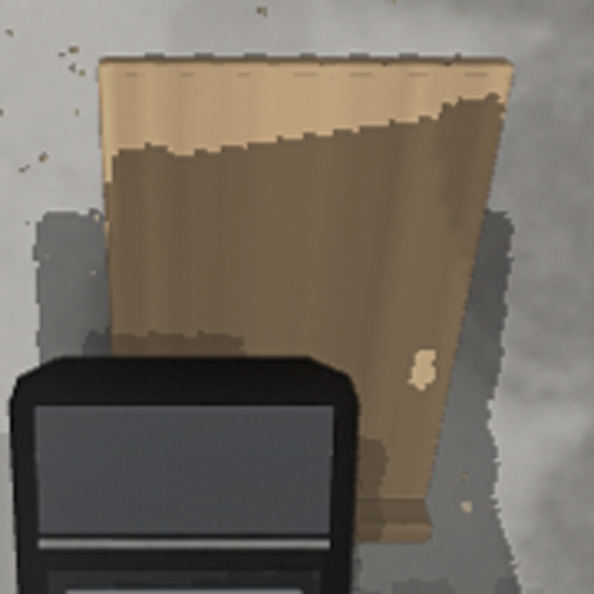

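```bash
python3 -m creep '{"xyz": [[33,17,0],[32,16,20],[0,0,40],[0,0,35],[0,0,0]], "spin": [0,0,0,0,0]}'
python3 -m creep '{"xyz": [[0,0,0],[0,0,0]], "spin": [0,0]}'
python3 - <<'E'
from h import *
im,m=snap('wrist','w4.png'); snap('scene','s4.png'); print(ctrl.get_obs()['ee_pos'],ctrl.get_obs()['eef_rot'])
E
```

```text
time_s: 6.78
ee_pos: [0.5089, 0.1343, 0.1304]
eef_rot: [3.141, 0.005, 0.125]
force: [-0.3, 0.3, -2.6]
grip_width: 0.056
time_s: 7.02
ee_pos: [0.5107, 0.1345, 0.1341]
eef_rot: [-3.141, -0.003, 0.124]
force: [0.6, 0.1, -3.2]
grip_width: 0.0562
[0.5104334  0.13435795 0.13359037] [-3.14150913e+00 -1.87515411e-03  1.24013649e-01]
```

View pics/w4.png

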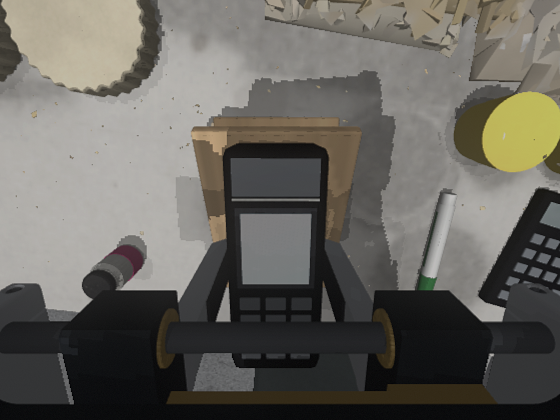

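View pics/s4.png

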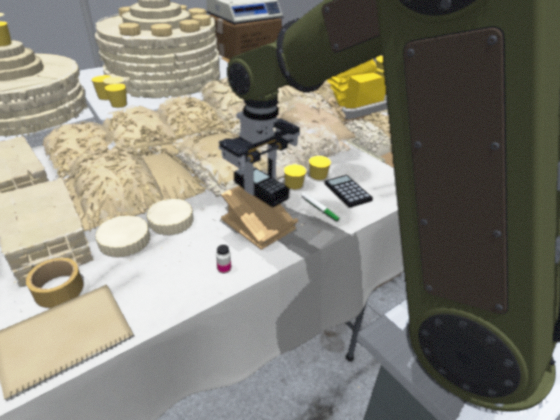

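The terminal (columns 224–328) is centred over the board (193–360), square with it and still level. I'll lower it in small steps with a lighter grip so it can pivot between the pads.

```bash
python3 -m creep '{"xyz": [[0,0,8],[0,0,6],[0,0,4],[0,0,0]], "spin": [0,0,0,0]}' 40 8
python3 -m creep '{"xyz": [[0,0,4],[0,0,4],[0,0,0]], "spin": [0,0,0]}'
```

```text
time_s: 7.62
ee_pos: [0.5099, 0.1342, 0.114]
eef_rot: [3.142, 0.001, 0.124]
force: [0.8, -0.4, -3.0]
grip_width: 0.0559
time_s: 8.0
ee_pos: [0.5099, 0.1342, 0.1061]
eef_rot: [-3.142, 0.0, 0.124]
force: [0.1, 0.1, -3.2]
grip_width: 0.056
```

```bash
python3 -m creep '{"xyz": [[0,0,4],[0,0,4],[0,0,0]], "spin": [0,0,0]}'
python3 - <<'E'
from h import *
im,m=snap('wrist','w5.png'); print(ctrl.get_obs()['ee_pos'],ctrl.get_obs()['force'])
E
```

```text
time_s: 8.38
ee_pos: [0.51, 0.1342, 0.0981]
eef_rot: [-3.142, 0.0, 0.124]
force: [-0.1, -0.8, -3.0]
grip_width: 0.0557
[0.51010881 0.13421172 0.09829821] [-0.25840221 -0.86391408 -3.1173247 ]
```

View pics/w5.png

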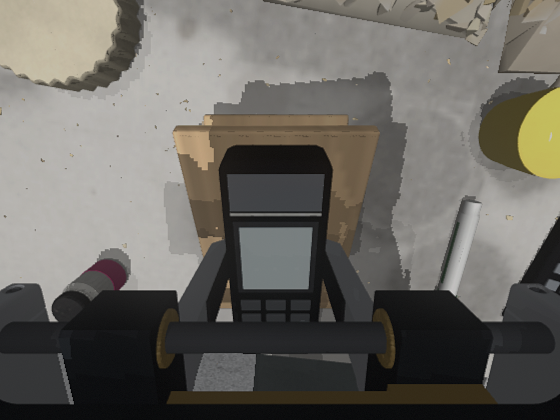

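The screen end is on the slope and the terminal is turning in the grip: the screen end looks larger (220–331) and the keypad end has dropped. I'll keep lowering.

```bash
python3 -m creep '{"xyz": [[0,0,4],[0,0,4],[0,0,0]], "spin": [0,0,0]}'
python3 -m creep '{"xyz": [[0,0,3],[0,0,2],[0,0,0]], "spin": [0,0,0]}'
python3 - <<'E'
from h import *
im,m=snap('wrist','w6.png');snap('scene','s6.png'); print(ctrl.get_obs()['ee_pos'],ctrl.get_obs()['force'])
E
```

```text
time_s: 8.8
ee_pos: [0.5099, 0.1342, 0.0901]
eef_rot: [3.142, 0.0, 0.124]
force: [0.2, -0.0, -3.4]
grip_width: 0.0559
time_s: 9.18
ee_pos: [0.5099, 0.1342, 0.0853]
eef_rot: [3.142, 0.0, 0.124]
force: [0.4, -0.3, -3.1]
grip_width: 0.0561
[0.50990697 0.13422487 0.08535565] [-0.20699184 -0.0283048  -3.96409763]
```

View pics/w6.png

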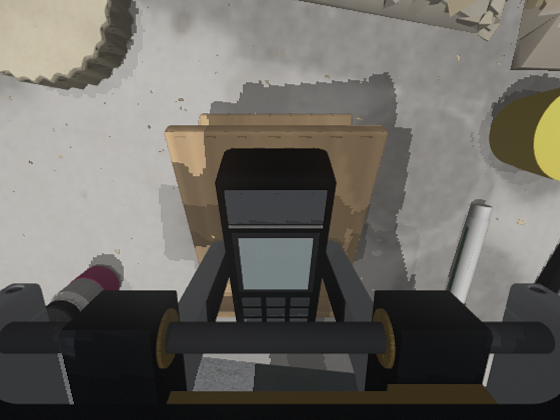

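View pics/s6.png

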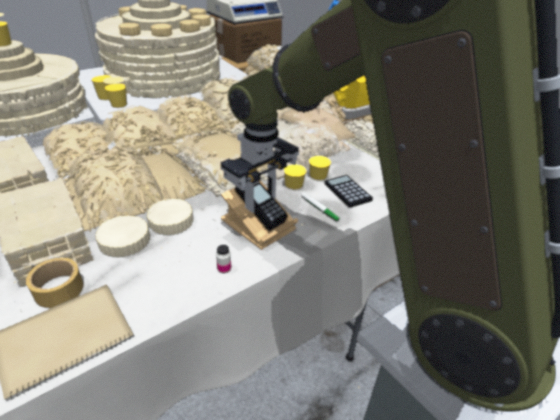

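The terminal now tilts nearly with the slope and stays centred. A few mm remain until the force shows it is seated.

```bash
python3 -m creep '{"xyz": [[0,0,2],[0,0,0]], "spin": [0,0]}'
python3 -m creep '{"xyz": [[0,0,2],[0,0,0]], "spin": [0,0]}'
```

```text
time_s: 9.52
ee_pos: [0.51, 0.1342, 0.0834]
eef_rot: [-3.142, 0.0, 0.124]
force: [0.8, 0.8, -2.6]
grip_width: 0.0559
time_s: 9.78
ee_pos: [0.5104, 0.1343, 0.0819]
eef_rot: [-3.142, -0.001, 0.124]
force: [-2.0, 0.6, 3.8]
grip_width: 0.0564
```

The force has reversed, so it is seated. I'll release it gently.

```bash
python3 -m creep '{"xyz": [[0,0,0],[0,0,0]], "spin": [0,0]}' 57 3
python3 -m creep '{"xyz": [[0,0,0],[0,0,0],[0,0,0],[0,0,0]], "spin": [0,0,0,0]}' 80
python3 - <<'E'
from h import *
im,m=snap('wrist','w7.png'); print(ctrl.get_obs()['ee_pos'],ctrl.get_obs()['force'])
E
```

```text
time_s: 10.02
ee_pos: [0.51, 0.1342, 0.0814]
eef_rot: [-3.142, 0.0, 0.124]
force: [-0.6, 1.2, -0.0]
grip_width: 0.0572
time_s: 10.52
ee_pos: [0.51, 0.1342, 0.0814]
eef_rot: [3.142, 0.0, 0.124]
force: [0.1, -0.1, 0.5]
grip_width: 0.0799
[0.50999952 0.13423511 0.08143819] [0.69414042 0.04987839 0.31535569]
```

View pics/w7.png

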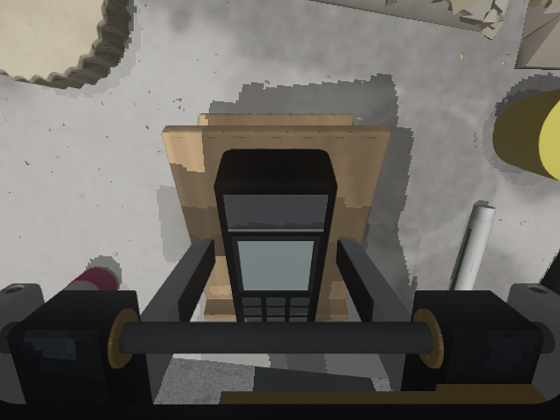

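The jaws are clear on both sides and the terminal stays put. I'll retreat straight up, then back off to look.

```bash
python3 -m creep '{"xyz": [[0,0,-15],[0,0,-40],[0,0,-50],[0,0,-50],[0,0,-30]], "spin": [0,0,0,0,0]}'
python3 -m creep '{"xyz": [[-40,0,0],[-40,0,0],[-20,0,0],[0,0,0],[0,0,0]], "spin": [0,0,0,0,0]}'
python3 - <<'E'
from h import *
im,m=snap('wrist','w8.png'); snap('top','t8.png'); snap('scene','s8.png'); print(ctrl.get_obs()['ee_pos'],ctrl.get_obs()['eef_rot'])
E
```

```text
time_s: 11.2
ee_pos: [0.5101, 0.1342, 0.2703]
eef_rot: [-3.141, -0.004, 0.124]
force: [0.5, 0.0, -0.9]
grip_width: 0.0798
time_s: 11.82
ee_pos: [0.4114, 0.122, 0.267]
eef_rot: [-3.142, -0.001, 0.124]
force: [-0.6, -0.4, -0.0]
grip_width: 0.0798
[0.4112552  0.12189654 0.26637626] [3.14155040e+00 3.57814897e-04 1.23655905e-01]
```

View pics/w8.png

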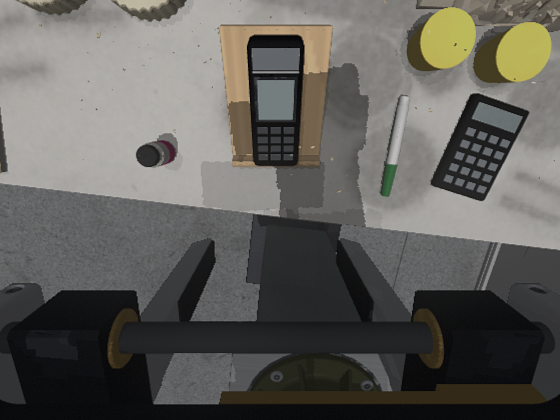

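View pics/s8.png

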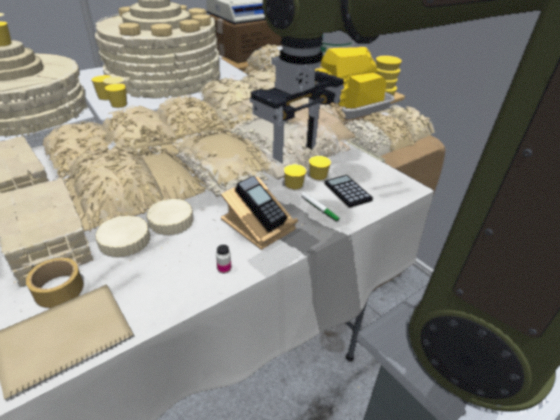

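The terminal lies on the board, face up with the keypad down, at columns 247–303. I need to measure its keypad end (row ~166) against the lip, to check it isn't resting on top of it.

```bash
python3 - <<'E'
from fit import *
m=ctrl.camera_model('wrist')
p=[.4529,.127,.125]
im=cv2.imread('pics/w8.png')
c=cv2.resize(im[15:180,205:345],None,fx=4,fy=4,interpolation=cv2.INTER_CUBIC)
for X,col in ((.074,(0,255,0)),(.070,(0,0,255))):
  q=[proj(m,W(p,slope(X+a_,b,.034))) for a_,b in((.07,.028),(.07,-.028),(-.07,-.028),(-.07,.028))]
  print(X,np.round(q,1).tolist())
for n,L in dict(lipin=slope(0,.058,.014),lipinr=slope(0,-.058,.014),lipout=slope(-.009,.058,.014),top=slope(.15,.058,0),topr=slope(.15,-.058,0)).items(): print(n,proj(m,W(p,L)).round(1))
cv2.imwrite('pics/w8z.png',c)
E
```

```text
0.074 [[245.9, 37.4], [306.0, 37.3], [298.5, 165.3], [253.4, 165.3]]
0.07 [[246.1, 42.2], [305.7, 42.1], [298.3, 168.0], [253.5, 168.1]]
lipin [231.3 159.6]
lipinr [320.4 159.5]
lipout [232.  165.5]
top [218.1  23.3]
topr [333.5  23.1]
```

View pics/w8z.png

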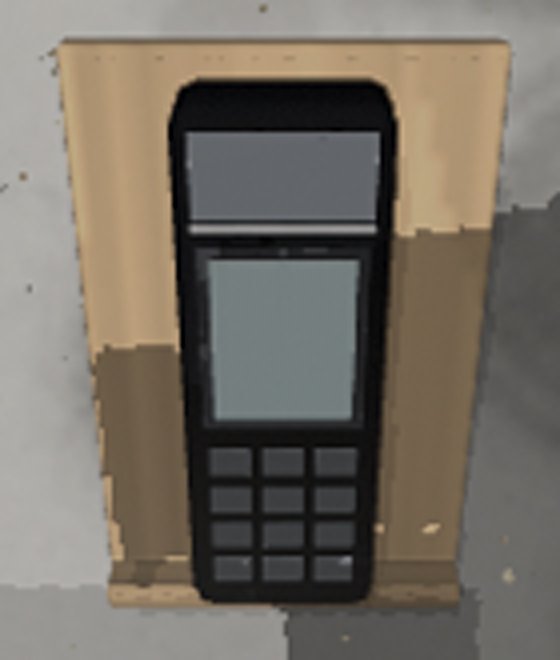

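```bash
python3 - <<'E'
from h import *
a=cv2.imread('pics/t8.png'); b=cv2.imread('pics/s8.png')
A=cv2.resize(a[165:255,225:315],(396,396),interpolation=cv2.INTER_CUBIC);B=cv2.resize(b[170:255,212:302],(396,396),interpolation=cv2.INTER_CUBIC)
cv2.imwrite('pics/cmp.png',np.hstack([A,B]))
a0=cv2.imread('pics/top0.png');s0=cv2.imread('pics/scene0.png')
print('calc diff',cv2.absdiff(a0,a)[185:250,355:405].max(),cv2.absdiff(s0,b)[170:210,322:375].max())
E
```

```text
calc diff 11 153
```

View pics/cmp.png

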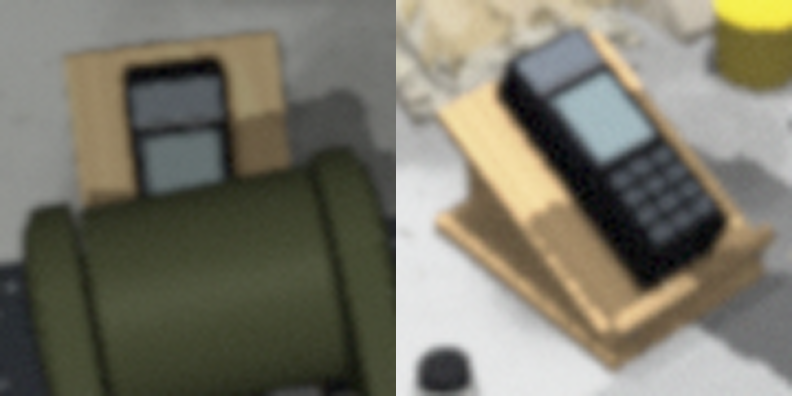

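In the scene view the terminal lies flat on the board, inside the lip and centred. The calculator looks the same in the top view (largest pixel difference 11). The scene crop differs by up to 153; I think that is the moved arm or its shadow at the edge of the crop, so I'll check that before handing in.

```bash
python3 - <<'E'
from h import *
s0=cv2.imread('pics/scene0.png');b=cv2.imread('pics/s8.png')
ys,xs=np.where(cv2.absdiff(s0,b)[170:210,322:375].max(2)>40); print(len(xs),xs.min()+322,xs.max()+322,ys.min()+170,ys.max()+170)
cv2.imwrite('pics/calc.png',np.hstack([cv2.resize(i[165:215,315:385],(395,282)) for i in(s0,b)]))
E
```

```text
35 365 374 204 209
```

View pics/calc.png

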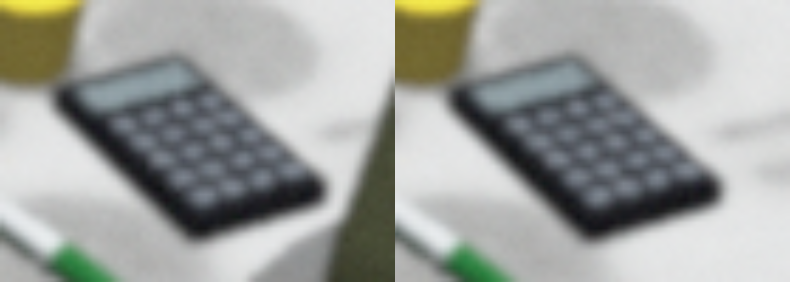

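The calculator is in the same place before and after; the difference was only the arm in the corner of the crop.

```bash
python3 -c "
from station import ctrl; ctrl.hand_in(); print('ok')"
```

```text
the job is handed in; nothing more can be done
ok
```

The payment terminal is on the stand, released and handed in after about 12 s of robot time; no verdict was reported. I gripped it by its long sides and lowered it level over the board. With a light grip it pivoted onto the slope between the pads, and I let go once the force showed it was seated.

**Position:** the last pictures show it flat, face up, keypad end down just inside the lip, and square. Its centre is about 73–76 mm up from the lip (allowed 62–84 mm) and within a few mm of the middle of the board. The two ends gave slightly different values, 73 and 76 mm, probably because of the rounded edges.

**Contact:** the jaws were fully clear before I retreated, and the arm ended well away from everything.

**Calculator:** it did not move. The top view was unchanged there. The scene view showed one large pixel difference, which turned out to be the arm in the corner of the crop.

**Not checked:** the final top view had the lip end hidden by the arm, so the lip check rests on the wrist and scene views.

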